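# Find the heavy side of the sample tumbler's drum and hold it at the bottom

### The job

The charge has dried hard onto one side of the closed green tumbler drum and I must clamp the drum with that side at the bottom before I open it. Set the red T-key on the brass clamp screw, turn the screw about a quarter turn anticlockwise to free the drum, and let go of the key, leaving it standing on the screw for me. Then turn the drum by its black crank handle, feel which side is heavy, and finish while still gripping the handle, holding the heavy side straight down (the drum is too stiff to swing there by itself); do not shift the other things on the desk or touch the screw with the fingers.

Things in the scene. Friction and masses are not known exactly. Their poses are not given: they have to be found in the camera images.
- tumbler: fixed bench tumbler: grey frame, base 150 x 236 mm, two bearing pedestals, green drum 140 mm in diameter and 158 mm long (top 185 mm above the desk) on a level axle 115 mm above the desk. Origin: centre of the underside of the base; y axis along the axle, z up. Crank at its -y end, clamp screw on top of the pedestal at its +y end.
- drum (a joint): angle of drum and crank (rad), many turns both ways; 0 = handle straight up; grows as the handle goes from the top to the tumbler's +x side (pi/2), then down (pi). The heavy side may lie at any angle to the crank. Unclamped, the drum has about 0.5 N m of dry friction and stays where left; the charge, 0.7 to 0.9 kg stuck 45 mm off the axle, adds up to 0.4 N m pulling its side to the bottom.
- crank_grip: black crank handle: sleeve 88 mm long, 21 mm in diameter, parallel to the axle, 50 mm off it, revolving freely on its pin, so it can be gripped firmly all the way round. Turning the drum takes about 10 N here, give or take up to 8 N with the heavy side (20 to 30 N, dragging heavily, if clamped). The crank is balanced by its counterweight: only the charge is heavy. Origin: the end at the crank arm.
- handle (a point): middle of the handle's grip zone, on the handle's centre line, 50 mm from the crank arm's face, 40 mm from the free end; turns with the crank. At its lowest it is 65 mm above the desk, with nothing under it. y axis: along the handle towards the drum; z axis: from the axle out to the handle.
- crank_axis (a point): point on the drum's axle line, fixed to the frame, level with the middle of the handle's grip zone: centre of the circle (radius 50 mm) that handle runs on. Axes as the tumbler's.
- clamp_screw (a joint): angle of the brass captive clamp screw (rad), vertical axis: 0 = tight, drum clamped; it grows anticlockwise seen from above and stops at 1.57; the drum is free from about 0.7, take it past 0.9 to be well loose. It stays where it is left; turning it takes about 0.2 N m.
- stud (a point): foot of the clamp screw's square stud, on the top face of its 34 mm collar, 167 mm above the desk: the stud is 16 x 16 mm, its square part 10 mm high with a 5 mm conical point above. The stud's flats face along this point's x and y axes. The key's rim sits on the collar at this height.
- t_key: loose steel T-key, 0.14 kg, 88 mm tall, standing upright in its block. Origin: centre of its lower rim; z up. Lower end: square socket, outside 26 x 26 mm, opening 18 x 18 mm, 16 mm deep, flats along x and y; it fits the stud with 1 mm to spare each side and about 0.15 rad of play in turning. Red T-bar along its x axis, 68 x 12 x 16 mm, centre 80 mm above the origin: pinch it across its 12 mm (along y).
- key_block: fixed wooden block, 70 x 70 x 36 mm, on the black mat; origin at the centre of its underside. In the middle of its top a square hole 30 mm wide, 28 mm deep; the key stands on its floor, 8 mm above the origin. Tall things to keep clear of: a carton behind the block; at the right rear of the desk (x > 0.6, y < -0.3) a tank with a big white box on top.
- geo_hammer: bystander: geologist's hammer with wooden handle, 126 x 226 x 25 mm, lying
- specimen_1: bystander: dark rock, 32 x 57 x 20 mm
- loupe: bystander: black folding hand lens, 32 x 56 x 13 mm
- sample_tin: bystander: round aluminium tin, 58 mm in diameter, 38 mm tall
- brush_1: bystander: flat brush with wooden handle, 23 x 167 x 11 mm
- marker_2: bystander: white and blue felt marker, 13 x 129 x 15 mm
- jar_3: bystander: glass jar with red lid, 48 mm in diameter, 70 mm tall, behind the tumbler
- petri_1: bystander: clear dish with chips, 65 mm in diameter, 16 mm tall, behind the tumbler
Not all that is in view belongs to the job. Several things have the shape of the t_key; the one meant has the colours described above.

How it is judged:
On the way:
1. the clamp screw is turned loose (past 0.9 rad) with the key sitting on its stud (value of joint clamp_screw above 0.9 rad and distance between t_key and stud below 0.008 m), for 0.1 s.
At the end, for the whole second after the job is handed in: the fingers grip the crank handle (more than 2 N) and nothing else, the drum stands still with its heavy side within 15 degrees of straight down, the clamp screw is loose (past 0.9 rad) and the key stands on its stud (within 8 mm, tilted less than 0.2 rad) (all of step 1 and height (world z) of charge_c0 below 0.07153 m and contact force between the fingers and crank_grip above 2 N and contact force between the fingers and t_key below 0.1 N and velocity of joint drum between -0.05 and 0.05 rad/s and angle between t_key's own z axis and vertical below 0.2 rad); the arm keeps its last pose, push and grip.
It fails at once if a finger pressed the clamp screw (contact force between the fingers and clamp_screw above 2 N).
It fails at once if one of the other things was shifted by more than 30 mm (distance of any of geo_hammer, specimen_1, loupe, sample_tin, brush_1, marker_2, jar_3, petri_1 from where it was at the start of the episode above 0.03 m).
It also fails if it takes over 72 s, if anything falls off the work surface, if the arm or the gripper's body presses on something with over 40 N, if the wrist force passes 120 N, or if a joint passes its speed limit or range.

### The arm

A 6-joint arm with a two-finger parallel gripper is mounted at the origin on a cart in front of the work surface, level with it; the furniture and walls round the work are solid. World frame = base frame: x ahead of the robot, y to its left, z up, the work surface at z = 0. Lengths are in m, angles in rad, forces in N, time in s.
With the tool pointing down it reaches from about 0.275 to 0.85 m from the base axis. Payload 5.2 kg.
Tool frame: the origin (TCP) lies between the finger pads; the fingertips stand manip.nose_length ahead of it and the grasp point (between the pads) lies 5 mm behind it (manip.nose_length is the distance from the TCP to the fingertips, in m); z points along the fingers, y is the line along which they close (so a half turn about z gives the same grasp; the last joint's range is limited). The gripper opens to 85 mm and grips with 20 to 120 N. Pads are 22 mm wide; open, the fingers measure 114 mm over their backs; the gripper's body (76 mm by 85 mm) begins 54 mm behind the grasp point. The pads swing forward as they close: fully open they stand 13 mm farther back than shut.
Start: joints at [0.935, 0.259, 1.535, -0, 1.348, -0.203], TCP at [0.231, 0.499, 0.22] pointing down, gripper open.
Joint ranges: [-3.14, 3.14], [-0.91, 2.08], [0.19, 2.58], [-1.22, 4.36], [0.22, 2.71], [-3.12, 3.12]. Speed limits (rad/s): [2.57, 2.57, 3.14, 3.14, 3.14, 3.14].

### API

Orientations are given as a unit quaternion [w, x, y, z].
In Python, from bench import manip, camera, camera_info, ticket gives the robot as it stands.
- The arm moves only by the tool arm_command, never from a script. Its argument "steps" is text: rows parted by semicolons, each of 5 numbers parted by spaces: the shift along the world's x, y, z in mm, then the turn about the world's z in rad, then the closure, from -1 (fully open) to 1 (shut). A call has 1 to 8 rows; each row shifts and turns the commanded pose from where the row before left it; what a row does not reach is not made up. A row lasts 1/12 s, in which the tool goes at most 41.7 mm and 7.16 degrees, less where a joint would pass 70% of its speed; a pose out of reach is approached as far as the arm can. A call with a gripper value outside its range is refused whole. The fingers move at their own pace and stop on an object; "squeeze" is the grip in N (left out, the last holds). Time passes only in rows, so rows that do not move let the fingers close. It gives the time, the measured TCP pose, the force, the opening and the grip force at its end, in the units of the state.
- manip.get_state(): the state, without advancing time (a new reading comes with each control period).
- camera(name): name is "scene" or "side" or "wrist"; returns the picture (480x640x3 uint8, blue, green, red); there is no depth.
- camera_info(name): a dict with "fx", "fy", "cx", "cy" (pixels), "k1" (the pictures are not rectified: a ray, as slopes to the right and down, at radius r is drawn at 1 + k1 r^2 times it, then the intrinsics apply), "xyz" and "rotation" of the camera in the world. Camera axes: x right, y up, looking along -z (the intrinsics and any distortion apply to the point x, -y, -z); pixel columns grow to the right and rows downward; lengths in m; the calibration is good to about 2 mm. A picture is of the moment at which its call begins: read the wrist's pose just before it. camera_info takes no time and is no camera call; for the wrist camera it gives the pose at the moment of the call.
- ticket.close_job(): hands the job in; it is judged then, once.
The state is a dict: "time": time; "qpos": joint angles; "joint_velocities": joint speeds; "effort": joint torques, N m; "position": TCP position; "eef_rot": TCP orientation; "contact_force": force on the tool from outside, world axes, zero at the start; "wrist_torque": the same for the moment, N m; "gripper_width": finger opening in m; "finger_force": force on a finger pad.
Only numpy, scipy, OpenCV 4.12 (cv2) and the standard library are available. Lean on these libraries where they do the work, as an engineer would, in place of code of your own. Each camera call takes 0.05 s, during which the arm holds its last target. There are 200 camera calls.

## Working session

There is one attempt and no reset: what is moved stays moved. The work goes in short steps, Python scripts to look and compute and a tool call to move; the robot and the scene stay as the last step left them, time stands still between calls to the robot, and variables do not carry over. Pictures are saved under pics/ and viewed, at most 10 in all, crops included, and the job is handed in when it is done.

Besides the shell and the picture viewer there is one more tool, called after "Call:" as name(argument=value, ...) on one line, values as JSON. arm_command: Moves the arm, as the interface text tells. Its arguments: {"type":"object","properties":{"steps":{"type":"string"},"squeeze":{"type":"number"}},"required":["steps"]}

```bash
mkdir -p pics; ls; cat > h.py <<'E'
import numpy as np, cv2
from bench import manip, camera, camera_info, ticket
def grab(n,f):
    ci=camera_info(n); im=camera(n); cv2.imwrite('pics/'+f,im); return im,ci
def R(ci):
    r=np.array(ci['rotation'],float)
    if r.shape==(3,3): return r
    from scipy.spatial.transform import Rotation as Ro
    return Ro.from_quat(r,scalar_first=True).as_matrix()
def K(ci): return np.array([[ci['fx'],0,ci['cx']],[0,ci['fy'],ci['cy']],[0,0,1.]]),np.array([ci['k1'],0,0,0,0.])
def ray(ci,u,v):
    k,d=K(ci); p=cv2.undistortPoints(np.array([[[u,v]]],float),k,d)[0,0]
    return R(ci)@np.array([p[0],-p[1],-1.])
def atz(ci,u,v,z):
    r=ray(ci,u,v); o=np.array(ci['xyz']); return o+r*(z-o[2])/r[2]
def proj(ci,P):
    c=(np.atleast_2d(P)-np.array(ci['xyz']))@R(ci); c=c*[1,-1,-1]
    k,d=K(ci); return cv2.projectPoints(c,np.zeros(3),np.zeros(3),k,d)[0][:,0]
def tri(obs):
    A=np.zeros((3,3));b=np.zeros(3)
    for ci,u,v in obs:
        r=ray(ci,u,v);r/=np.linalg.norm(r);M=np.eye(3)-np.outer(r,r);A+=M;b+=M@np.array(ci['xyz'])
    return np.linalg.solve(A,b)
E
python3 - <<'E'
from h import *
for n in('scene','side','wrist'):
    im,ci=grab(n,n+'0.png'); print(n,ci)
print(manip.get_state(),manip.nose_length)
E
```

```text
pics
scene {'fx': 490.008442208541, 'fy': 490.008442208541, 'cx': 313.91091214208336, 'cy': 236.7912273077328, 'k1': -0.05071898771332693, 'xyz': array([ 0.1153872, -0.6555065,  1.0425603]), 'rotation': array([ 0.90539536,  0.34577269, -0.09393526, -0.22776448])}
side {'fx': 567.887989647262, 'fy': 567.887989647262, 'cx': 312.3285340885376, 'cy': 229.9095198500577, 'k1': -0.0616180165871663, 'xyz': array([0.50545673, 1.106341  , 0.71263233]), 'rotation': array([ 0.00156177, -0.00477151,  0.5082077 ,  0.86121991])}
wrist {'fx': 339.93193355865156, 'fy': 339.93193355865156, 'cx': 322.1709517679843, 'cy': 239.79111236674393, 'k1': -0.030023852049482207, 'xyz': array([0.15818403, 0.53250392, 0.37362491]), 'rotation': array([ 0.83156567, -0.1335012 , -0.08428216,  0.53251525])}
{'time': 0.15, 'qpos': array([ 9.35227795e-01,  2.59185907e-01,  1.53582825e+00, -1.91047008e-05,
        1.34801359e+00, -2.02790985e-01]), 'joint_velocities': array([-0.00029176, -0.00037868, -0.00332835,  0.00084565,  0.00095944,
       -0.00100298]), 'effort': array([ 1.22274712e-03, -4.46387422e+01, -2.90818709e+01, -3.68034907e-04,
        8.15749168e-03,  5.72208000e-05]), 'position': array([0.23039007, 0.49895292, 0.21896152]), 'eef_rot': array([-2.83543073e-04,  2.14701898e-01,  9.76679364e-01, -6.59218823e-04]), 'contact_force': array([-0.06372035,  0.10758325,  0.46520004]), 'wrist_torque': array([-0.01591146,  0.03422347,  0.03684692]), 'finger_force': 0.0, 'gripper_width': 0.08540992834234312} 0.014
```

View pics/scene0.png

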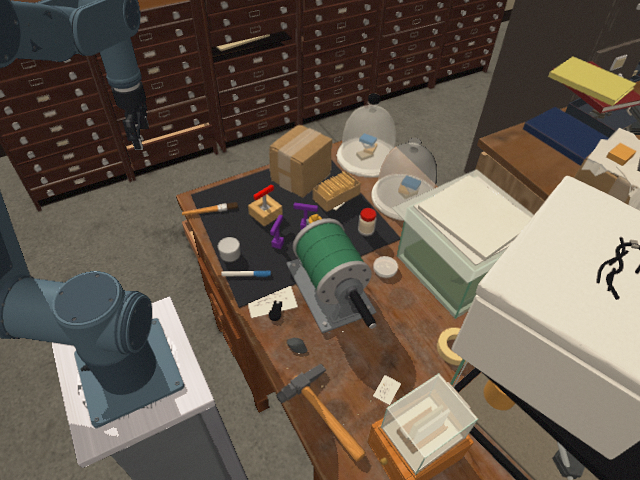

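View pics/side0.png

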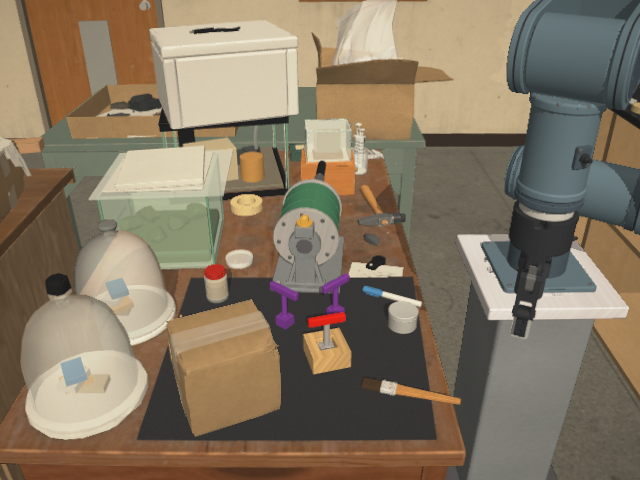

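The red T-key stands in its block at scene (263,192) and side (327,320). The purple T-shapes at scene (278,235) and (305,208) are decoys. The drum is at scene (333,255), its crank handle at (362,308), and the brass screw at scene (314,218) and side (304,220). Next I'll check close crops.

```bash
python3 - <<'E'
import cv2,numpy as np
s=cv2.imread('pics/scene0.png');d=cv2.imread('pics/side0.png')
def c(im,x,y,w,h,f,W=400,H=300): 
    r=cv2.resize(im[y:y+h,x:x+w],None,fx=f,fy=f,interpolation=cv2.INTER_CUBIC)
    return r[:H,:W]
# tiles 100x75 at x4
a=c(s,230,165,100,75,4); b=c(s,290,260,100,75,4); e=c(d,280,300,100,75,4); g=c(d,260,180,100,75,4)
cv2.imwrite('pics/crop0.png',np.vstack([np.hstack([a,b]),np.hstack([e,g])]))
E
```

```text
(no output)
```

View pics/crop0.png

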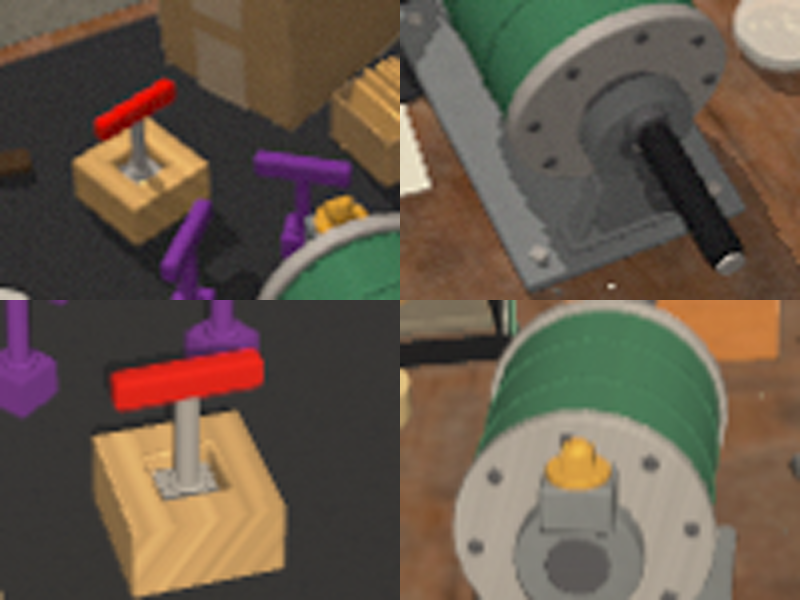

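The crops confirm it: red bar ends at scene (255,197.5) and (272.5,187.5), side (308.7,322.5) and (345,317.5); stud tip at scene (313.7,216), side (304.5,215); handle free end at scene (372.5,325.5).

```bash
python3 - <<'E'
from h import *
s=camera_info('scene');d=camera_info('side')
np.set_printoptions(precision=4,suppress=True)
# red bar via mask
for n,ci in(('scene',s),('side',d)):
    im=cv2.imread(f'pics/{n}0.png').astype(int);m=((im[...,2]>150)&(im[...,1]<70)&(im[...,0]<70)).astype(np.uint8)
    if n=='scene': m[:,300:]=0
    else: m[:300]=0
    (c,wh,a)=cv2.minAreaRect(np.argwhere(m)[:,::-1].astype(np.float32)); print(n,m.sum(),c,wh,a,atz(ci,*c,.090))
    dst=cv2.boxPoints((c,wh,a));e=sorted([(np.linalg.norm(dst[i]-dst[(i+1)%4]),i) for i in range(4)])[:2]
    ends=[(dst[i]+dst[(i+1)%4])/2 for _,i in e]; P=[atz(ci,*q,.090) for q in ends]; v=P[1]-P[0]
    print(P,np.degrees(np.arctan2(v[1],v[0])),np.linalg.norm(v))
print('stud tip',tri([(s,313.7,216),(d,304.5,215)]),atz(s,313.7,216,.182),atz(d,304.5,215,.182))
print('block top corners scene',[atz(s,230+x/4,165+y/4,.036) for x,y in((75,172),(140,220),(210,172),(145,125))])
print('block side',[atz(d,280+x/4,300+(y-300)/4,.036) for x,y in((93,437),(238,412),(285,515),(133,545))])
E
```

```text
scene 72 (263.0, 190.50001525878906) (3.2584733963012695, 21.09432601928711) 59.03623962402344 [0.4916 0.3164 0.09  ]
[array([0.5243, 0.3252, 0.09  ]), array([0.4597, 0.3078, 0.09  ])] -164.8612137119081 0.06695159627118966
side 359 (326.5240173339844, 319.1319885253906) (9.5703706741333, 37.83427047729492) 79.69515228271484 [0.4882 0.3054 0.09  ]
[array([0.4549, 0.2961, 0.09  ]), array([0.521 , 0.3146, 0.09  ])] 15.682365071966734 0.06870552354235993
stud tip [0.5282 0.0814 0.1811] [0.5271 0.0805 0.182 ] [0.5288 0.0826 0.182 ]
block top corners scene [array([0.4451, 0.3225, 0.036 ]), array([0.4666, 0.2562, 0.036 ]), array([0.532 , 0.2766, 0.036 ]), array([0.511, 0.344, 0.036])]
block side [array([0.5307, 0.2807, 0.036 ]), array([0.4629, 0.2631, 0.036 ]), array([0.4449, 0.3354, 0.036 ]), array([0.5121, 0.3542, 0.036 ])]
```

Call:
arm_command(steps="32 -24 0 0.0875 -1;32 -24 0 0.0875 -1;32 -24 0 0.0875 -1;32 -24 0 0.0875 -1;32 -24 0 0.0875 -1;32 -24 0 0.0875 -1;32 -24 0 0.0875 -1;32 -24 0 0.0875 -1")

```text
time: 0.82
position: [0.4878, 0.3058, 0.2194]
eef_rot: [-0.0, -0.135, 0.991, -0.0]
contact_force: [0.5, 1.6, -0.7]
gripper_width: 0.0854
finger_force: 0.0
```

Call:
arm_command(steps="0 0 0 0 -1;0 0 0 0 -1")

```text
time: 0.98
position: [0.4882, 0.3055, 0.2188]
eef_rot: [-0.001, -0.131, 0.991, -0.0]
contact_force: [-0.1, 0.5, -0.5]
gripper_width: 0.0853
finger_force: 0.0
```

```bash
python3 - <<'E'
from h import *
np.set_printoptions(precision=4,suppress=True)
st=manip.get_state();print(st['position'],st['eef_rot'],st['time'])
im,ci=grab('wrist','w1.png');print(ci['xyz'],R(ci))
m=im.astype(int);m=((m[...,2]>150)&(m[...,1]<70)&(m[...,0]<70)).astype(np.uint8);print(m.sum())
c,wh,a=cv2.minAreaRect(np.argwhere(m)[:,::-1].astype(np.float32));print(c,wh,a)
b=cv2.boxPoints((c,wh,a)); P=np.array([atz(ci,*q,.096) for q in b]);print(P,P.mean(0))
for i in range(4):
    v=P[(i+1)%4]-P[i];print(np.linalg.norm(v),np.degrees(np.arctan2(v[1],v[0])))
E
```

```text
[0.4882 0.3055 0.2188] [-0.0005 -0.1309  0.9914 -0.0002] 0.9833
[0.4114 0.2847 0.3737] [[-0.2604 -0.9177 -0.3001]
 [ 0.9655 -0.2478 -0.08  ]
 [-0.0009 -0.3106  0.9505]]
1562
(220.43069458007812, 303.96337890625) (67.85809326171875, 306.8932800292969) 54.41562271118164
[[0.6914 0.1044 0.096 ]
 [0.4545 0.2989 0.096 ]
 [0.4916 0.3443 0.096 ]
 [0.7529 0.1479 0.096 ]] [0.5976 0.2239 0.096 ]
0.30656051209559126 140.62122939499736
0.058608937101337064 50.75233030565912
0.3268853671696106 -36.92307036103096
0.07528974778009866 -144.69740566756613
```

View pics/w1.png

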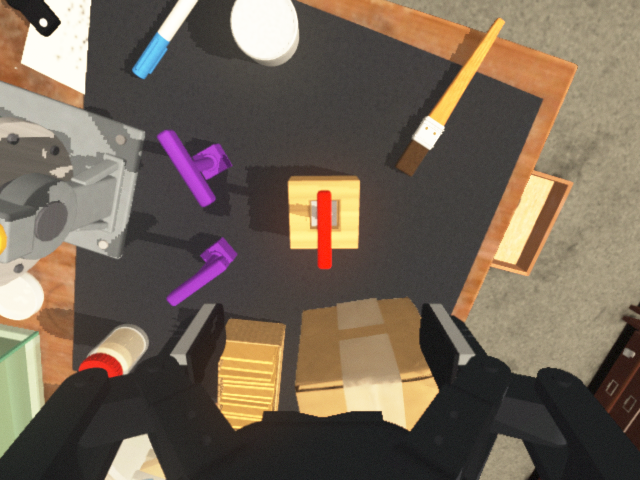

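The wrist view shows the red bar almost upright in the picture, x 319–331, y 190–269, and aligned with the tool. The jar lid at (100,365) spoilt the mask. I'll redo it locally.

```bash
python3 - <<'E'
from h import *
np.set_printoptions(precision=4,suppress=True)
im=cv2.imread('pics/w1.png');ci=camera_info('wrist')
m=im.astype(int);m=((m[...,2]>150)&(m[...,1]<70)&(m[...,0]<70)).astype(np.uint8);m[:,:290]=0
c,wh,a=cv2.minAreaRect(np.argwhere(m)[:,::-1].astype(np.float32));print(c,wh,a)
b=cv2.boxPoints((c,wh,a)); P=np.array([atz(ci,*q,.096) for q in b]);print(P,P.mean(0))
for i in range(4):
    v=P[(i+1)%4]-P[i];print(np.linalg.norm(v),np.degrees(np.arctan2(v[1],v[0])))
B=np.array([atz(ci,*q,.036) for q in((288,177),(358,177),(359,248),(289,248))]);print(B,B.mean(0))
print('tumbler corners base?',atz(ci,145,130,.01),atz(ci,122,258,.01))
E
```

```text
(324.0, 229.5) (77.0, 14.0) 90.0
[[0.4581 0.2941 0.096 ]
 [0.455  0.3052 0.096 ]
 [0.5209 0.3237 0.096 ]
 [0.5241 0.3117 0.096 ]] [0.4895 0.3087 0.096 ]
0.011503982154556966 105.18471350227115
0.06839935844912723 15.636459202308961
0.012373247242796906 -74.81287568762814
0.0683985490508844 -165.09170314518414
[[0.4625 0.2647 0.036 ]
 [0.4444 0.3314 0.036 ]
 [0.5152 0.3542 0.036 ]
 [0.5345 0.283  0.036 ]] [0.4891 0.3083 0.036 ]
tumbler corners base? [0.4578 0.1094 0.01  ] [0.6069 0.0985 0.01  ]
```

Call:
arm_command(steps="1 3 -34 0.005 -0.3;0 0 -34 0 -0.3;0 0 -34 0 -0.3;0 0 -34 0 -0.3;0 0 0 0 -0.3;0 0 0 0 -0.3")

```text
time: 1.53
position: [0.4851, 0.3108, 0.0824]
eef_rot: [-0.002, -0.136, 0.991, -0.0]
contact_force: [1.1, -0.9, 0.8]
gripper_width: 0.0558
finger_force: 0.0
```

Call:
arm_command(steps="0 0 0 0 1;0 0 0 0 1;0 0 0 0 1;0 0 0 0 1;0 0 0 0 1;0 0 0 0 1;0 0 0 0 1", squeeze=60)

```text
time: 2.12
position: [0.4892, 0.3107, 0.0859]
eef_rot: [0.002, -0.136, 0.991, 0.0]
contact_force: [-0.6, 0.3, 6.6]
gripper_width: 0.0085
finger_force: 58.8
```

```bash
python3 - <<'E'
from h import *
s,_=grab('side','s2.png');w,ci=grab('wrist','w2.png');print(manip.get_state()['position'])
a=cv2.resize(s[250:400,270:420],(500,500),interpolation=cv2.INTER_CUBIC)
cv2.imwrite('pics/c2.png',np.hstack([a,cv2.resize(w[150:450,230:410],(300,500))]))
E
```

```text
[0.48919369 0.31073148 0.08593227]
```

View pics/c2.png

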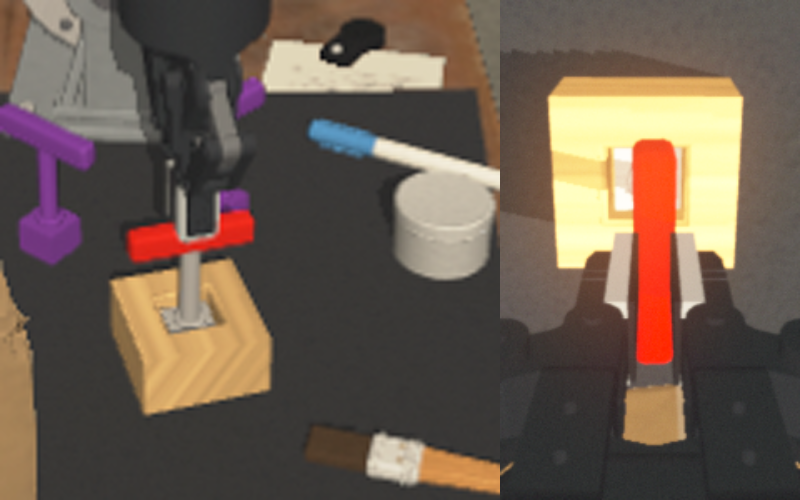

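The grip is good: the bar sits between the pads. Next I lift it and move near the stud to see its flats.

Call:
arm_command(steps="0 0 20 0 1;0 0 37 0 1;0 0 37 0 1;0 0 37 0 1;0 0 37 0 1;0 0 36 0 1")

```text
time: 2.72
position: [0.4873, 0.3101, 0.2904]
eef_rot: [0.001, -0.136, 0.991, 0.0]
contact_force: [0.9, 0.8, -1.5]
gripper_width: 0.0085
finger_force: 58.8
```

Call:
arm_command(steps="14.5 -36 0 0 1;14.5 -36 0 0 1;14.5 -36 0 0 1;14.5 -36 0 0 1;14.5 -36 0 0 1;14.5 -36 0 0 1;0 0 0 0 1;0 0 0 0 1")

```text
time: 3.38
position: [0.5752, 0.092, 0.2878]
eef_rot: [0.0, -0.133, 0.991, -0.0]
contact_force: [-0.0, 1.3, -1.8]
gripper_width: 0.0085
finger_force: 58.9
```

```bash
python3 - <<'E'
from h import *
np.set_printoptions(precision=4,suppress=True)
st=manip.get_state();print(st['position'],st['eef_rot'])
im,ci=grab('wrist','w3.png')
p=proj(ci,[.528,.0815,.177])[0];print(p)
x,y=int(p[0]),int(p[1]);x0,y0=max(0,x-50),max(0,y-50)
print(x0,y0)
a=cv2.resize(im[y0:y0+100,x0:x0+100],(500,500),interpolation=cv2.INTER_CUBIC)
cv2.imwrite('pics/c3.png',np.hstack([a,cv2.resize(im[100:480,200:440],(300,500))]))
E
```

```text
[0.5752 0.092  0.2878] [ 0.     -0.1335  0.9911 -0.    ]
[325.7363 171.3267]
275 121
```

View pics/c3.png

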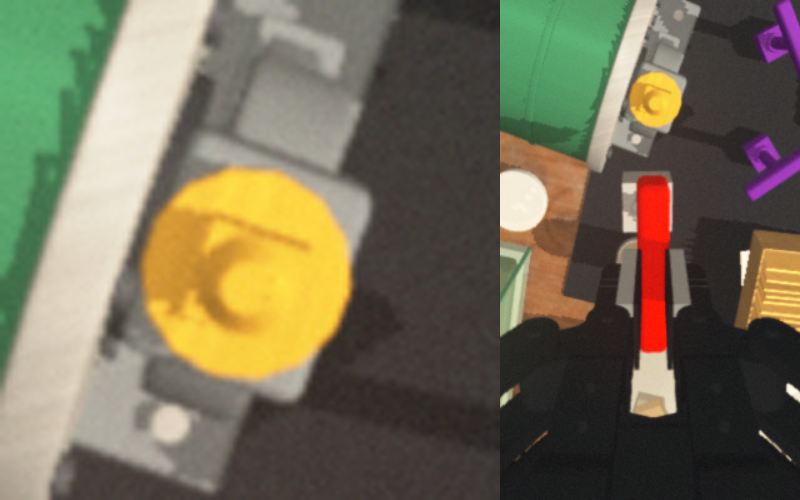

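```bash
python3 - <<'E'
from h import *
np.set_printoptions(precision=4,suppress=True)
im=cv2.imread('pics/w3.png');ci=camera_info('wrist')
h=cv2.cvtColor(im,cv2.COLOR_BGR2HSV)
m=(((h[...,0]>15)&(h[...,0]<30)&(h[...,1]>170)&(h[...,2]>90)).astype(np.uint8));m[:121]=0;m[221:]=0;m[:,:275]=0;m[:,375:]=0
n,l,s,c=cv2.connectedComponentsWithStats(m);k=1+s[1:,4].argmax();print(s[k])
cn=max(cv2.findContours((l==k).astype(np.uint8),0,1)[0],key=len);e=cv2.fitEllipse(cn);print(e)
C=atz(ci,*e[0],.167);print('collar',C)
g=cv2.cvtColor(im,cv2.COLOR_BGR2GRAY).astype(np.float32);g=cv2.GaussianBlur(g,(0,0),.8)
gx=cv2.Sobel(g,5,1,0);gy=cv2.Sobel(g,5,0,1)
Y,X=np.mgrid[:480,:640];ok=np.hypot(X-e[0][0],Y-e[0][1])<16
mag=np.hypot(gx,gy)*ok;an=np.degrees(np.arctan2(gy,gx))%360
print(np.histogram(an[ok],24,(0,360),weights=mag[ok])[0].astype(int))
T=lambda x,y:(275+x/5,121+y/5)
for a,b in(((210,215),(310,248)),((215,0),(55,480))):
    p,q=[atz(ci,*T(*t),.177 if a[0]==210 else .14) for t in(a,b)];v=q-p;print(p,q,np.degrees(np.arctan2(v[1],v[0])),np.linalg.norm(v))
# drum rim (pale) line left edge pixels: green/white boundary fit
pts=[]
for y in range(125,215):
    r=h[y,200:320];gr=np.where((r[:,0]>60)&(r[:,0]<90)&(r[:,1]>90))[0]
    if len(gr): pts.append((200+gr.max(),y))
pts=np.array(pts,np.float32);vx,vy,x0,y0=cv2.fitLine(pts,cv2.DIST_HUBER,0,.01,.01).ravel();print('rim',vx,vy,x0,y0,len(pts))
print('cone',atz(ci,*T(245,280),.182))
red=((h[...,2]>150)&(h[...,1]>200)&((h[...,0]<5)|(h[...,0]>175))).astype(np.uint8);red[:,:290]=0;red[:,360:]=0;red[:200]=0
r=cv2.minAreaRect(np.argwhere(red)[:,::-1].astype(np.float32));print('bar',r)
tz=manip.get_state()['position'][2]
for q in((r[0][0],r[0][1]-r[1][1]/2 if r[1][1]>r[1][0] else r[0][1]-r[1][0]/2),(r[0][0],r[0][1]+max(r[1])/2)): print('bar end',atz(ci,*q,tz-.0779+.088))
E
```

```text
[ 304  155   41   41 1310]
((323.7497863769531, 175.18377685546875), (39.52313995361328, 40.423973083496094), 132.01072692871094)
collar [0.532  0.0828 0.167 ]
[1550 2110 2386 1835 1597 1445 1532 1726 1529 2342  562  252  434  470
  547  118 1527  853 2707 3443 1751 1578 2074 1595]
[0.5239 0.0751 0.177 ] [0.5246 0.0913 0.177 ] 87.51275723464742 0.01620273737686448
[0.4929 0.067  0.14  ] [0.5812 0.0607 0.14  ] -4.060853101348175 0.08853494153352348
rim 0.31332892 -0.9496447 282.15192 168.94699 90
cone [0.5314 0.0827 0.182 ]
bar ((322.5, 300.0), (132.0, 25.0), 90.0)
bar end [0.5409 0.0841 0.2979]
bar end [0.6091 0.1031 0.2979]
```

Call:
arm_command(steps="-14 -4 0 -0.112 1;-14 -4 0 -0.112 1;-15 -3 0 -0.112 1;0 0 -14 0 1;0 0 0 0 1;0 0 0 0 1")

```text
time: 3.93
position: [0.5308, 0.0847, 0.2736]
eef_rot: [-0.0, 0.031, 1.0, 0.0]
contact_force: [0.9, -0.8, -1.2]
gripper_width: 0.0087
finger_force: 58.9
```

```bash
python3 - <<'E'
from h import *
np.set_printoptions(precision=4,suppress=True)
st=manip.get_state();print(st['position'],st['eef_rot'],st['qpos'])
s,cs=grab('scene','s4.png');d,cd=grab('side','d4.png');w,cw=grab('wrist','w4.png')
a=cv2.resize(s[180:240,280:340],(400,400),interpolation=cv2.INTER_CUBIC)
b=cv2.resize(d[170:240,270:340],(400,400),interpolation=cv2.INTER_CUBIC)
cv2.imwrite('pics/c4.png',np.hstack([a,b]))
E
```

```text
[0.5308 0.0847 0.2736] [-0.0005  0.0307  0.9995  0.0002] [-0.0497  0.2058  1.4719  0.0004  1.4648 -1.5592]
```

View pics/c4.png

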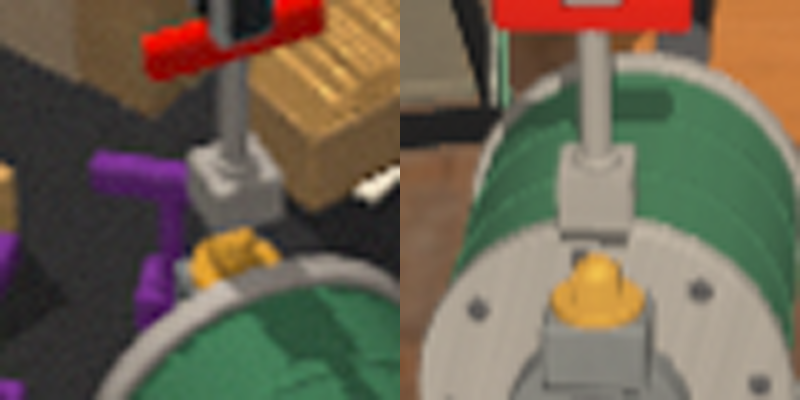

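```bash
python3 - <<'E'
from h import *
from scipy.optimize import least_squares
np.set_printoptions(precision=4,suppress=True)
s=camera_info('scene');d=camera_info('side')
S=lambda x,y:(280+x*.15,180+y*.15); D=lambda x,y:(270+(x-400)*.175,170+y*.175)
yaw=np.radians(-3.5);Rz=np.array([[np.cos(yaw),-np.sin(yaw)],[np.sin(yaw),np.cos(yaw)]])
def corners(p,z):
    return np.array([[*(p[:2]+Rz@[a,b]),z] for a,b in((-.013,-.013),(.013,-.013),(.013,.013),(-.013,.013))])
z=.2736-.0779
c=corners(np.array([.531,.085]),z)
print('scene pred bottom',(proj(s,c)-[280,180])/.15,'top',(proj(s,corners(np.array([.531,.085]),z+.022))-[280,180])/.15)
q=(proj(d,c)-[270,170])/.175+[400,0];print('side pred',q)
for p in([.532,.083],[.529,.0815]):
    for zz in(.182,.177,.167): print(p,zz,(proj(s,[*p,zz])-[280,180])/.15,(proj(d,[*p,zz])-[270,170])/.175+[400,0])
E
```

```text
scene pred bottom [[211.4786 236.0501]
 [276.0457 215.137 ]
 [245.6977 169.7124]
 [181.7844 190.0649]] top [[212.0489 192.97  ]
 [277.5043 172.0488]
 [246.7231 126.5782]
 [181.9404 146.9305]]
side pred [[629.3106 210.0699]
 [556.5176 208.6501]
 [550.1006 241.914 ]
 [624.3475 243.4093]]
[0.532, 0.083] 0.182 [[233.2297 231.3307]] [[588.0208 257.7499]]
[0.532, 0.083] 0.177 [[233.038  240.8052]] [[588.2706 270.2231]]
[0.532, 0.083] 0.167 [[232.6581 259.5818]] [[588.7675 295.0147]]
[0.529, 0.0815] 0.182 [[228.0371 236.6   ]] [[596.5268 255.7414]]
[0.529, 0.0815] 0.177 [[227.861  246.0731]] [[596.7587 268.2049]]
[0.529, 0.0815] 0.167 [[227.5121 264.8466]] [[597.2198 292.9772]]
```

The socket is above the stud but about 4 mm too far in +y, and both views agree on this. I'll correct it and lower slowly, watching the force.

Call:
arm_command(steps="0 -4 0 -0.02 1;0 0 -6 0 1;0 0 -5 0 1;0 0 0 0 1;0 0 0 0 1")

```text
time: 4.5
position: [0.5313, 0.0792, 0.2618]
eef_rot: [-0.001, 0.042, 0.999, 0.0]
contact_force: [-0.1, 0.5, -1.2]
gripper_width: 0.0084
finger_force: 58.9
```

Call:
arm_command(steps="0 0 -3 0 1;0 0 -3 0 1;0 0 -2 0 1;0 0 0 0 1")

```text
time: 4.83
position: [0.5324, 0.0792, 0.2556]
eef_rot: [0.001, 0.042, 0.999, -0.0]
contact_force: [0.3, -1.0, 4.3]
gripper_width: 0.0084
finger_force: 60.0
```

Call:
arm_command(steps="0 1.5 -1 0 1;0 0 -1 0 1;0 0 0 0 1;0 0 0 0 1")

```text
time: 5.17
position: [0.5332, 0.0804, 0.2552]
eef_rot: [0.003, 0.042, 0.999, -0.0]
contact_force: [-1.0, 0.0, 10.3]
gripper_width: 0.0083
finger_force: 61.0
```

```bash
python3 - <<'E'
from h import *
st=manip.get_state();print(st['position'],st['contact_force'],st['wrist_torque'])
s,cs=grab('scene','s5.png');d,cd=grab('side','d5.png')
a=cv2.resize(s[180:240,280:340],(400,400),interpolation=cv2.INTER_CUBIC)
b=cv2.resize(d[170:240,270:340],(400,400),interpolation=cv2.INTER_CUBIC)
cv2.imwrite('pics/c5.png',np.hstack([a,b]))
E
```

```text
[0.53317504 0.08040614 0.25520709] [-1.00270833e+00  1.21864045e-03  1.02785186e+01] [-0.19158061  0.21290714 -0.03962393]
```

View pics/c5.png

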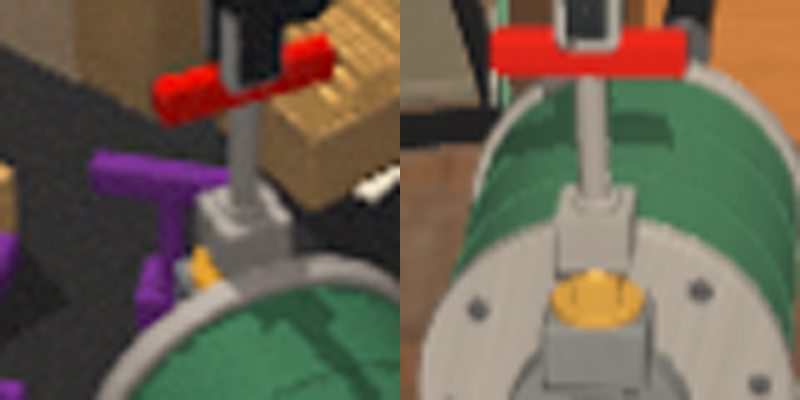

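The tool has slid +x and the key leans slightly: the socket's foot is about 2 mm +x of the collar centre (side view, 594 against 600). I'll shift −x.

Call:
arm_command(steps="0 0 3 0 1;-2.5 0 0 0 1;0 0 -3 0 1;0 0 -1 0 1;0 0 0 0 1;0 0 0 0 1")

```text
time: 5.77
position: [0.5291, 0.081, 0.2513]
eef_rot: [-0.0, 0.042, 0.999, 0.0]
contact_force: [-0.2, 2.0, 0.4]
gripper_width: 0.0082
finger_force: 59.3
```

Call:
arm_command(steps="0 0 -2 0 1;0 0 -2 0 1;0 0 -2 0 1;0 0 0 0 1;0 0 0 0 1")

```text
time: 6.18
position: [0.5294, 0.081, 0.246]
eef_rot: [0.001, 0.042, 0.999, 0.0]
contact_force: [0.8, 1.3, -0.6]
gripper_width: 0.0083
finger_force: 59.0
```

Call:
arm_command(steps="0 0 -2 0 1;0 0 -2 0 1;0 0 0 0 1;0 0 0 0 1")

```text
time: 6.52
position: [0.5293, 0.0809, 0.2413]
eef_rot: [-0.0, 0.042, 0.999, 0.0]
contact_force: [1.3, 1.5, 1.1]
gripper_width: 0.0085
finger_force: 59.3
```

Call:
arm_command(steps="0 0 -1.5 0 1;0 0 -1.5 0 1;0 0 0 0 1;0 0 0 0 1")

```text
time: 6.85
position: [0.5307, 0.0808, 0.2409]
eef_rot: [0.003, 0.042, 0.999, 0.0]
contact_force: [0.8, 1.3, 13.3]
gripper_width: 0.0083
finger_force: 61.3
```

It has seated at 13 N. I'll relieve the push and turn anticlockwise.

Call:
arm_command(steps="0 0 2 0 1;0 0 0 0.08 1;0 0 0 0.08 1;0 0 0 0.08 1;0 0 0 0.08 1;0 0 0 0.08 1;0 0 0 0.08 1;0 0 0 0.08 1", squeeze=90)

```text
time: 7.52
position: [0.5299, 0.0807, 0.2413]
eef_rot: [0.001, -0.238, 0.971, -0.0]
contact_force: [1.5, 0.9, 6.9]
gripper_width: 0.0067
finger_force: 89.6
```

Call:
arm_command(steps="0 0 0 0.1 1;0 0 0 0.1 1;0 0 0 0.1 1;0 0 0 0.1 1;0 0 0 0.1 1;0 0 0 0.1 1;0 0 0 0.1 1;0 0 0 0 1")

```text
time: 8.18
position: [0.5297, 0.0805, 0.2414]
eef_rot: [0.001, -0.557, 0.831, -0.001]
contact_force: [0.3, 0.8, 7.4]
gripper_width: 0.0069
finger_force: 89.4
```

```bash
python3 - <<'E'
from h import *
st=manip.get_state();print(st['position'],st['contact_force'],st['wrist_torque'],st['qpos'])
s,cs=grab('scene','s6.png');d,cd=grab('side','d6.png')
a=cv2.resize(s[170:240,270:340],(400,400),interpolation=cv2.INTER_CUBIC)
b=cv2.resize(d[160:240,260:340],(400,400),interpolation=cv2.INTER_CUBIC)
cv2.imwrite('pics/c6.png',np.hstack([a,b]))
E
```

```text
[0.52974977 0.08051633 0.24138359] [0.32476408 0.82382178 7.35964773] [ 0.30678179 -0.05238239  0.00331716] [-5.71521582e-02  2.18122893e-01  1.53433587e+00 -4.31570780e-04
  1.38741970e+00 -2.80919167e+00]
```

View pics/c6.png

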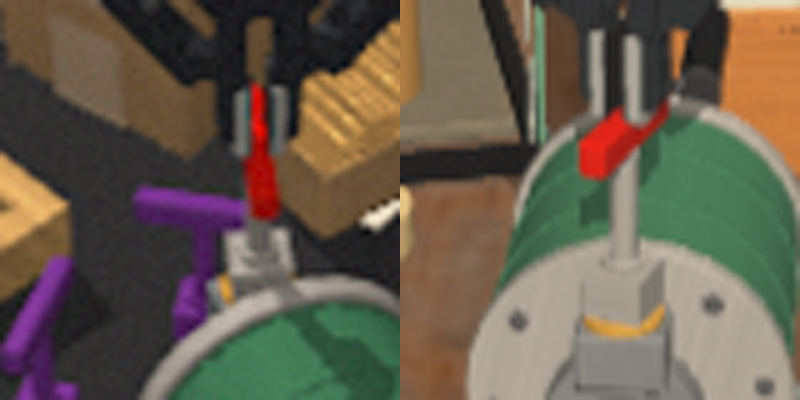

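Call:
arm_command(steps="0 0 0 0.06 1;0 0 0 0.06 1")

```text
time: 8.45
position: [0.5297, 0.0805, 0.2414]
eef_rot: [0.0, -0.605, 0.797, -0.001]
contact_force: [1.3, 0.5, 7.4]
gripper_width: 0.0064
finger_force: 90.0
```

```bash
python3 - <<'E'
from h import *
st=manip.get_state();print(st['position'],st['contact_force'],st['wrist_torque'],st['qpos'][5])
E
```

```text
[0.52968284 0.08050507 0.24136914] [1.26238711 0.51340451 7.39427192] [ 0.19193717 -0.14626903 -0.1933617 ] -2.9262752421723017
```

The torque is −0.19 N m while turning, so the key is engaged and the screw is moving, at about 1.2–1.4 rad. I'll release and rise.

Call:
arm_command(steps="0 0 0 -0.02 0;0 0 0 0 -0.5;0 0 0 0 -1;0 0 0 0 -1;0 0 0 0 -1;0 0 0 0 -1;0 0 0 0 -1")

```text
time: 9.03
position: [0.529, 0.0808, 0.2405]
eef_rot: [-0.0, -0.596, 0.803, 0.0]
contact_force: [0.2, 0.6, -0.2]
gripper_width: 0.0854
finger_force: 0.0
```

```bash
python3 - <<'E'
from h import *
from scipy.optimize import least_squares
np.set_printoptions(precision=4,suppress=True)
st=manip.get_state();print(st['position'],st['contact_force'],st['gripper_width'])
s=camera_info('scene');d=camera_info('side')
y=np.radians(4);ax=np.array([np.sin(y),np.cos(y),0]);ex=np.array([np.cos(y),-np.sin(y),0]);A=np.array([.5297,.0815,.115])
def pt(t,p): return A-ax*t+.05*(np.sin(p)*ex+np.cos(p)*np.array([0,0,1]))
f=lambda v: np.r_[proj(s,pt(v[0],v[1]))[0]-[372.3,325.5],proj(s,pt(v[0]-.088,v[1]))[0]-[352,293],(proj(d,pt(v[0]-.04,v[1]))[0]-[321,168])*0.3]
for p0 in(-1,0,1,2): 
    r=least_squares(f,[.3,p0]);print(r.x,r.cost,r.fun,'mid',pt(r.x[0]-.04,r.x[1]),'axis pt',A-ax*(r.x[0]-.04))
E
```

```text
[0.529  0.0808 0.2405] [ 0.1567  0.5869 -0.1535] 0.08540144144796626
[ 0.3226 -0.3118] 0.569434491658655 [-0.4096 -0.4182  0.4392  0.5396 -0.3072  0.4666] mid [ 0.4947 -0.1993  0.1626] axis pt [ 0.51   -0.2004  0.115 ]
[ 0.3226 -0.3118] 0.5694344916586689 [-0.4096 -0.4182  0.4392  0.5396 -0.3072  0.4666] mid [ 0.4947 -0.1993  0.1626] axis pt [ 0.51   -0.2004  0.115 ]
[ 0.3226 -0.3118] 0.569434491658619 [-0.4096 -0.4182  0.4392  0.5396 -0.3072  0.4666] mid [ 0.4947 -0.1993  0.1626] axis pt [ 0.51   -0.2004  0.115 ]
[0.2743 2.6956] 103.91777217975809 [-0.6283 -1.0813  2.0204  2.8086 -5.0579 12.9892] mid [ 0.5349 -0.1538  0.0699] axis pt [ 0.5134 -0.1522  0.115 ]
```

Call:
arm_command(steps="0 0 15 0 -1;0 0 30 0 -1;0 0 35 0 -1;0 0 30 0 -1")

```text
time: 9.37
position: [0.5289, 0.0808, 0.3523]
eef_rot: [-0.0, -0.596, 0.803, -0.0]
contact_force: [0.5, 0.2, -0.1]
gripper_width: 0.0852
finger_force: 0.0
```

Call:
arm_command(steps="-1.4 -11.7 0 -0.1216 -1;-1.4 -11.7 0 -0.1216 -1;-1.4 -11.7 0 -0.1216 -1;-1.4 -11.7 0 -0.1216 -1;-1.4 -11.7 0 -0.1216 -1;-1.4 -11.7 0 -0.1216 -1;-1.4 -11.7 0 -0.1216 -1;-1.4 -11.7 0 -0.1216 -1")

```text
time: 10.03
position: [0.5178, -0.0134, 0.3506]
eef_rot: [-0.0, -0.148, 0.989, -0.0]
contact_force: [-0.6, -1.0, -0.5]
gripper_width: 0.0855
finger_force: 0.0
```

Call:
arm_command(steps="-1.4 -11.7 0 -0.1216 -1;-1.4 -11.7 0 -0.1216 -1;-1.4 -11.7 0 -0.1216 -1;-1.4 -11.7 0 -0.1216 -1;-1.4 -11.7 0 -0.1216 -1;-1.4 -11.7 0 -0.1216 -1;-1.4 -11.7 0 -0.1216 -1;-1.4 -11.7 0 -0.1216 -1")

```text
time: 10.7
position: [0.5066, -0.107, 0.3506]
eef_rot: [-0.0, 0.331, 0.943, -0.0]
contact_force: [-1.2, -0.9, 0.1]
gripper_width: 0.0851
finger_force: 0.0
```

Call:
arm_command(steps="-1.4 -11.7 0 -0.1216 -1;-1.4 -11.7 0 -0.1216 -1;-1.4 -11.7 0 -0.1216 -1;-1.4 -11.7 0 -0.1216 -1;-1.4 -11.7 0 -0.1216 -1;-1.4 -11.7 0 -0.1216 -1;-1.4 -11.7 0 -0.1216 -1;-1.4 -11.7 0 -0.1216 -1")

```text
time: 11.37
position: [0.4954, -0.2005, 0.3506]
eef_rot: [-0.0, 0.734, 0.679, -0.0]
contact_force: [0.8, 0.1, 0.2]
gripper_width: 0.0858
finger_force: 0.0
```

Call:
arm_command(steps="0 0 -35 0 -1;0 0 -35 0 -1;0 0 0 0 -1;0 0 0 0 -1")

```text
time: 11.7
position: [0.4945, -0.1994, 0.2794]
eef_rot: [-0.002, 0.732, 0.681, -0.001]
contact_force: [0.3, 0.2, 1.2]
gripper_width: 0.0857
finger_force: 0.0
```

```bash
python3 - <<'E'
from h import *
np.set_printoptions(precision=4,suppress=True)
st=manip.get_state();print(st['position'],st['eef_rot'],st['contact_force'],st['qpos'])
w,cw=grab('wrist','w7.png');d,cd=grab('side','d7.png');sc,cs=grab('scene','s7.png')
print(proj(cw,[[.495,-.199,.163],[.489,-.289,.163]]))
W=cv2.resize(w,(400,300));b=cv2.resize(d[160:235,260:360],(400,300),interpolation=cv2.INTER_CUBIC)
c=cv2.resize(sc[270:345,330:430],(400,300),interpolation=cv2.INTER_CUBIC);e=cv2.resize(sc[165:240,265:365],(400,300),interpolation=cv2.INTER_CUBIC)
cv2.imwrite('pics/c7.png',np.vstack([np.hstack([W,b]),np.hstack([c,e])]))
E
```

```text
[ 0.4945 -0.1994  0.2794] [-0.0023  0.7319  0.6814 -0.0005] [0.275  0.1767 1.2324] [-0.5926  0.1978  1.4683 -0.      1.4802 -0.521 ]
[[322.796  229.1342]
 [323.1482 323.8659]]
```

View pics/c7.png

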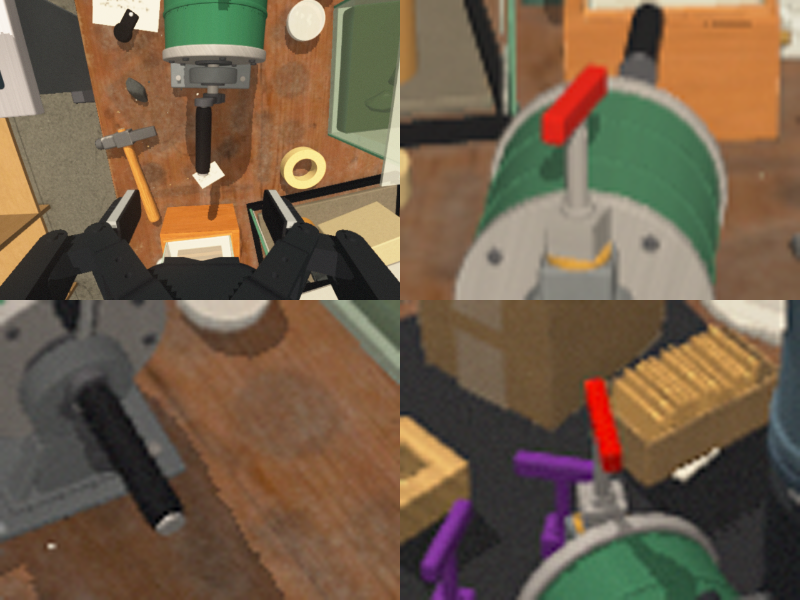

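The key stands upright on the screw, clear of the fingers. The handle in the wrist view runs from about (330,166) to (325,275) at full resolution. I'll fit it.

```bash
python3 - <<'E'
from h import *
np.set_printoptions(precision=4,suppress=True)
w=cv2.imread('pics/w7.png');ci=camera_info('wrist')
g=w.max(2);m=(g<45).astype(np.uint8);m[:165]=0;m[285:]=0;m[:,:295]=0;m[:,355:]=0
n,l,s,c=cv2.connectedComponentsWithStats(m);k=1+s[1:,4].argmax();print(s[k],c[k])
ys=range(185,265,8)
mid=[]
for y in ys:
    x=np.where(l[y]==k)[0]; mid.append((x.mean(),y,len(x)))
mid=np.array(mid);print(mid)
z=.115+.05*np.cos(.3)
P=np.array([atz(ci,a,b,z) for a,b,_ in mid]);print(P[0],P[-1])
p=np.polyfit(P[:,1],P[:,0],1);print('yaw of axis',np.degrees(p[0]),'x at y=-.199',np.polyval(p,-.199))
b=s[k];print('end',atz(ci,mid[-1][0],b[1]+b[3],z-.005))
E
```

```text
[ 313  171   25  106 2012] [325.6407 216.2773]
[[325.5    185.      24.    ]
 [325.5    193.      24.    ]
 [325.5    201.      24.    ]
 [325.5    209.      24.    ]
 [325.1364 217.      22.    ]
 [325.2273 225.      22.    ]
 [325.3    233.      20.    ]
 [325.65   241.      20.    ]
 [326.3333 249.      12.    ]
 [326.2143 257.      14.    ]]
[ 0.503  -0.1651  0.1628] [ 0.4994 -0.2275  0.1628]
yaw of axis 3.302769637856798 x at y=-.199 0.5008153809654906
end [ 0.4981 -0.2487  0.1578]
```

Call:
arm_command(steps="4 -4 -30 0 -1;0 0 -35 0 -1;0 0 -35 0 -1;0 0 -21 0 -1;0 0 0 0 -1;0 0 0 0 -1")

```text
time: 12.35
position: [0.5003, -0.2044, 0.1609]
eef_rot: [0.0, 0.732, 0.682, 0.0]
contact_force: [-0.0, -0.2, 0.9]
gripper_width: 0.0851
finger_force: 0.0
```

Call:
arm_command(steps="0 0 0 0 0;0 0 0 0 0.4;0 0 0 0 1;0 0 0 0 1;0 0 0 0 1;0 0 0 0 1;0 0 0 0 1;0 0 0 0 1", squeeze=90)

```text
time: 13.02
position: [0.5006, -0.2045, 0.1616]
eef_rot: [0.002, 0.732, 0.681, 0.001]
contact_force: [-0.3, 0.3, 9.1]
gripper_width: 0.0001
finger_force: 4.5
```

The fingers closed on nothing and rest on something. I'll rise, open and remeasure the handle with all cameras by code.

Call:
arm_command(steps="0 0 30 0 1;0 0 30 0 0;0 0 30 0 -1;0 0 25 0 -1;0 0 0 0 -1;0 0 0 0 -1")

```text
time: 13.52
position: [0.5003, -0.2045, 0.2763]
eef_rot: [0.002, 0.732, 0.681, 0.0]
contact_force: [-0.3, -0.2, -1.1]
gripper_width: 0.0606
finger_force: 0.0
```

```bash
python3 - <<'E'
from h import *
np.set_printoptions(precision=4,suppress=True)
st=manip.get_state();print(st['position'],st['contact_force'])
w,ci=grab('wrist','w8.png');sc,cs=grab('scene','s8.png');d,cd=grab('side','d8.png')
g=w.max(2)
for y in range(150,300,10):
    r=''.join('#' if v<45 else ('+' if v<75 else '.') for v in g[y,270:390:2]);print(y,r)
g=sc.max(2);print('scene cols 335-395')
for y in range(280,336,3):
    print(y,''.join('#' if v<45 else ('+' if v<75 else '.') for v in g[y,335:395]))
g=d.max(2);print('side 300-350')
for y in range(155,185,2):
    print(y,''.join('#' if v<45 else ('+' if v<75 else '.') for v in g[y,295:350]))
E
```

```text
[ 0.5003 -0.2045  0.2763] [-0.3001 -0.1772 -1.0662]
150 ...........................++++++++++++++...................
160 .............................+++............................
170 .................+###########+..............................
180 .................#############..............................
190 .................#############..............................
200 .................#############..............................
210 .................############+..............................
220 .................+#####+#####+..............................
230 .................+##+##++####+..............................
240 .................+++++++#####+..............++..............
250 .................+#+++++++###+..............................
260 .................++++++++####...............................
270 ..................++++++++#+................................
280 ............................................................
290 ............................................................
scene cols 335-395
280 ........+++......+##+...+......+++................
[... 1393 characters left out ...]
...........##+..........................
163 ........................######.........................
165 .......................#######.........................
167 .......................#######.........................
169 ......................+#######.........................
171 ......................#######..........................
173 .....................++..++##..........................
175 .......................................................
177 .......................................................
179 .......................................................
181 .......................................................
183 .......................................................
```

```bash
python3 - <<'E'
from h import *
np.set_printoptions(precision=4,suppress=True)
w=cv2.imread('pics/w8.png');ci=camera_info('wrist');sc=cv2.imread('pics/s8.png');cs=camera_info('scene');cd=camera_info('side')
g=w.max(2).astype(int)
wl=[]
for y in range(180,262,6):
    x=np.where(g[y,295:345]<80)[0]+295; wl.append((x.mean(),y,len(x)))
print(np.array(wl)[[0,4,8,-1]])
g=sc.max(2);sl=[]
for y in range(304,322,2):
    x=np.where(g[y,350:395]<45)[0]+350; sl.append((x.mean(),y))
print(sl[0],sl[-1])
# vertical plane through wrist points: fit normal from rays
rw=np.array([ray(ci,a,b) for a,b,_ in wl]);n1=np.linalg.svd(rw)[2][2];o1=np.array(ci['xyz'])
rs=np.array([ray(cs,a,b) for a,b in sl]);n2=np.linalg.svd(rs)[2][2];o2=np.array(cs['xyz'])
for y in(-.16,-.2,-.24):
    A=np.array([n1,n2,[0,1,0]]);print(np.linalg.solve(A,[n1@o1,n2@o2,y]))
# side ray at handle end
for u,v in((322,165),(320.5,169)):
    r=ray(cd,u,v);o=np.array(cd['xyz'])
    for y in(-.16,-.2,-.25): print(u,v,o+r*(y-o[1])/r[1])
print('wrist end',atz(ci,316,275,.155),atz(ci,316,275,.14)); print('wrist arm end',atz(ci,317,168,.16)); print('tcp px',proj(ci,[.5003,-.2045,.16]))
E
```

```text
[[316.  180.   27. ]
 [316.  204.   25. ]
 [316.  228.   25. ]
 [315.5 258.   24. ]]
(np.float64(359.0), 304) (np.float64(369.0), 320)
[ 0.4975 -0.16    0.1605]
[ 0.4943 -0.2     0.1638]
[ 0.4911 -0.24    0.1671]
322 165 [ 0.4901 -0.16    0.1909]
322 165 [ 0.4896 -0.2     0.1744]
322 165 [ 0.489  -0.25    0.1538]
320.5 169 [ 0.4937 -0.16    0.1806]
320.5 169 [ 0.4934 -0.2     0.1638]
320.5 169 [ 0.4929 -0.25    0.1428]
wrist end [ 0.4907 -0.2451  0.155 ] [ 0.4899 -0.2517  0.14  ]
wrist arm end [ 0.4986 -0.1527  0.16  ]
tcp px [[323.7791 231.5508]]
```

Call:
arm_command(steps="-6 0 -30 0 -1;0 0 -35 0 -1;0 0 -35 0 -1;0 0 -28 0 -1;0 0 0 0 -1;0 0 0 0 -1")

```text
time: 14.17
position: [0.492, -0.203, 0.1446]
eef_rot: [-0.003, 0.732, 0.681, -0.001]
contact_force: [0.8, 0.2, 1.0]
gripper_width: 0.0855
finger_force: 0.0
```

Call:
arm_command(steps="0 0 0 0 0;0 0 0 0 0.4;0 0 0 0 0.4;0 0 0 0 0.4", squeeze=60)

```text
time: 14.5
position: [0.4944, -0.2045, 0.1482]
eef_rot: [0.001, 0.732, 0.681, 0.0]
contact_force: [-0.6, -0.8, 0.5]
gripper_width: 0.0386
finger_force: 0.0
```

Call:
arm_command(steps="0 0 0 0 1;0 0 0 0 1;0 0 0 0 1;0 0 0 0 1")

```text
time: 14.83
position: [0.4943, -0.2043, 0.1475]
eef_rot: [0.001, 0.732, 0.681, 0.0]
contact_force: [1.4, -0.4, 4.3]
gripper_width: 0.0186
finger_force: 60.5
```

It is gripped, but perhaps close to the tips. I'll regrip 8 mm deeper for security.

Call:
arm_command(steps="0 0 0 0 0.3;0 0 0 0 0.3;0 0 0 0 0.3;0 0 -8 0 0.3;0 0 0 0 0.3")

```text
time: 15.25
position: [0.4926, -0.2034, 0.1369]
eef_rot: [-0.001, 0.732, 0.681, -0.0]
contact_force: [-1.6, 0.3, -0.9]
gripper_width: 0.0298
finger_force: 0.0
```

Call:
arm_command(steps="0 0 0 0 1;0 0 0 0 1;0 0 0 0 1;0 0 0 0 1;0 0 0 0 1", squeeze=90)

```text
time: 15.67
position: [0.4933, -0.2036, 0.138]
eef_rot: [-0.001, 0.732, 0.681, 0.0]
contact_force: [2.1, 0.8, -6.3]
gripper_width: 0.018
finger_force: 88.0
```

```bash
python3 - <<'E'
from h import *
np.set_printoptions(precision=4,suppress=True)
st=manip.get_state();print(st['position'],st['contact_force'],st['wrist_torque'],st['gripper_width'],st['finger_force'])
E
```

```text
[ 0.4933 -0.2036  0.138 ] [ 2.1472  0.8432 -6.2839] [ 0.1716 -0.3302 -0.0524] 0.018024710584035042 87.95326218008995
```

```bash
cat > arc.py <<'E'
import numpy as np,sys
def rows(p0,p1,step=7.5,r=50):
    n=max(1,round(abs(p1-p0)/step));p=np.radians(np.linspace(p0,p1,n+1))
    x=np.round(r*np.sin(p),1);z=np.round(r*np.cos(p),1);y=np.round(-.07*x,1)
    return [f'{b:g} {c:g} {d:g} 0 1' for b,c,d in np.round(np.c_[np.diff(x),np.diff(y),np.diff(z)],1)]
if __name__=='__main__':
    R=rows(float(sys.argv[1]),float(sys.argv[2]))
    for i in range(0,len(R),4): print(';'.join(R[i:i+4]))
E
python3 arc.py -19 341
```

```text
6.3 -0.4 1.7 0 1;6.5 -0.5 0.9 0 1;6.6 -0.4 0 0 1;6.4 -0.5 -0.8 0 1
6.4 -0.4 -1.7 0 1;6 -0.4 -2.5 0 1;5.7 -0.4 -3.2 0 1;5.2 -0.4 -4 0 1
4.6 -0.3 -4.6 0 1;4.1 -0.3 -5.1 0 1;3.2 -0.2 -5.7 0 1;2.6 -0.2 -6 0 1
1.7 -0.1 -6.3 0 1;0.9 -0.1 -6.5 0 1;0 0 -6.6 0 1;-0.8 0.1 -6.4 0 1
-1.7 0.1 -6.4 0 1;-2.5 0.2 -6 0 1;-3.2 0.2 -5.7 0 1;-4 0.3 -5.2 0 1
-4.6 0.3 -4.6 0 1;-5.1 0.3 -4.1 0 1;-5.7 0.4 -3.2 0 1;-6 0.5 -2.6 0 1
-6.3 0.4 -1.7 0 1;-6.5 0.5 -0.9 0 1;-6.6 0.4 0 0 1;-6.4 0.5 0.8 0 1
-6.4 0.4 1.7 0 1;-6 0.4 2.5 0 1;-5.7 0.4 3.2 0 1;-5.2 0.4 4 0 1
-4.6 0.3 4.6 0 1;-4.1 0.3 5.1 0 1;-3.2 0.2 5.7 0 1;-2.6 0.2 6 0 1
-1.7 0.1 6.3 0 1;-0.9 0.1 6.5 0 1;0 0 6.6 0 1;0.8 -0.1 6.4 0 1
1.7 -0.1 6.4 0 1;2.5 -0.2 6 0 1;3.2 -0.2 5.7 0 1;4 -0.3 5.2 0 1
4.6 -0.3 4.6 0 1;5.1 -0.3 4.1 0 1;5.7 -0.4 3.2 0 1;6 -0.5 2.6 0 1
```

Call:
arm_command(steps="6.3 -0.4 1.7 0 1;6.5 -0.5 0.9 0 1;6.6 -0.4 0 0 1;6.4 -0.5 -0.8 0 1")

```text
time: 16.0
position: [0.5135, -0.2052, 0.1397]
eef_rot: [-0.005, 0.732, 0.682, -0.004]
contact_force: [-17.5, 0.7, 6.0]
gripper_width: 0.0182
finger_force: 90.0
```

Call:
arm_command(steps="6.4 -0.4 -1.7 0 1;6 -0.4 -2.5 0 1;5.7 -0.4 -3.2 0 1;5.2 -0.4 -4 0 1")

```text
time: 16.33
position: [0.5391, -0.2074, 0.1296]
eef_rot: [-0.003, 0.732, 0.682, -0.003]
contact_force: [-13.8, 0.4, 8.1]
gripper_width: 0.0186
finger_force: 90.2
```

Call:
arm_command(steps="4.6 -0.3 -4.6 0 1;4.1 -0.3 -5.1 0 1;3.2 -0.2 -5.7 0 1;2.6 -0.2 -6 0 1")

```text
time: 16.67
position: [0.555, -0.2087, 0.1086]
eef_rot: [-0.001, 0.732, 0.682, -0.002]
contact_force: [-10.6, 0.5, 8.3]
gripper_width: 0.0183
finger_force: 90.3
```

It turns smoothly with about 14–18 N of drag. I'll continue round.

Call:
arm_command(steps="1.7 -0.1 -6.3 0 1;0.9 -0.1 -6.5 0 1;0 0 -6.6 0 1;-0.8 0.1 -6.4 0 1")

```text
time: 17.0
position: [0.5582, -0.209, 0.0833]
eef_rot: [-0.0, 0.732, 0.682, -0.001]
contact_force: [-6.5, 0.4, 8.8]
gripper_width: 0.0184
finger_force: 90.5
```

Call:
arm_command(steps="-1.7 0.1 -6.4 0 1;-2.5 0.2 -6 0 1;-3.2 0.2 -5.7 0 1;-4 0.3 -5.2 0 1")

```text
time: 17.33
position: [0.549, -0.2083, 0.0605]
eef_rot: [0.002, 0.732, 0.681, 0.001]
contact_force: [0.3, 2.5, 8.1]
gripper_width: 0.0181
finger_force: 90.4
```

Call:
arm_command(steps="-4.6 0.3 -4.6 0 1;-5.1 0.3 -4.1 0 1;-5.7 0.4 -3.2 0 1;-6 0.5 -2.6 0 1")

```text
time: 17.67
position: [0.5298, -0.2067, 0.0453]
eef_rot: [0.003, 0.732, 0.681, 0.002]
contact_force: [11.1, 2.8, -6.0]
gripper_width: 0.0186
finger_force: 89.1
```

Call:
arm_command(steps="-6.3 0.4 -1.7 0 1;-6.5 0.5 -0.9 0 1;-6.6 0.4 0 0 1;-6.4 0.5 0.8 0 1")

```text
time: 18.0
position: [0.5011, -0.2043, 0.0412]
eef_rot: [0.0, 0.732, 0.681, 0.0]
contact_force: [4.6, 0.2, -13.6]
gripper_width: 0.0179
finger_force: 88.5
```

Call:
arm_command(steps="-6.4 0.4 1.7 0 1;-6 0.4 2.5 0 1;-5.7 0.4 3.2 0 1;-5.2 0.4 4 0 1")

```text
time: 18.33
position: [0.4756, -0.2021, 0.053]
eef_rot: [-0.001, 0.732, 0.681, -0.0]
contact_force: [1.5, 1.4, -12.4]
gripper_width: 0.0179
finger_force: 88.5
```

Call:
arm_command(steps="-4.6 0.3 4.6 0 1;-4.1 0.3 5.1 0 1;-3.2 0.2 5.7 0 1;-2.6 0.2 6 0 1")

```text
time: 18.67
position: [0.4612, -0.2009, 0.0752]
eef_rot: [-0.001, 0.732, 0.681, -0.0]
contact_force: [0.3, 3.8, -13.7]
gripper_width: 0.0179
finger_force: 88.4
```

Call:
arm_command(steps="-1.7 0.1 6.3 0 1;-0.9 0.1 6.5 0 1;0 0 6.6 0 1;0.8 -0.1 6.4 0 1")

```text
time: 19.0
position: [0.4598, -0.2008, 0.1011]
eef_rot: [-0.001, 0.732, 0.681, -0.0]
contact_force: [-0.3, 5.1, -16.8]
gripper_width: 0.0185
finger_force: 88.2
```

Call:
arm_command(steps="1.7 -0.1 6.4 0 1;2.5 -0.2 6 0 1;3.2 -0.2 5.7 0 1;4 -0.3 5.2 0 1")

```text
time: 19.33
position: [0.4711, -0.2017, 0.1238]
eef_rot: [-0.002, 0.732, 0.681, -0.001]
contact_force: [-3.3, 4.5, -21.2]
gripper_width: 0.0183
finger_force: 88.3
```

Call:
arm_command(steps="4.6 -0.3 4.6 0 1;5.1 -0.3 4.1 0 1;5.7 -0.4 3.2 0 1;6 -0.5 2.6 0 1")

```text
time: 19.67
position: [0.4901, -0.2032, 0.1372]
eef_rot: [-0.004, 0.732, 0.682, -0.003]
contact_force: [-11.2, 2.0, -19.4]
gripper_width: 0.0181
finger_force: 88.9
```

Call:
arm_command(steps="6.3 -0.4 1.7 0 1;6.5 -0.5 0.9 0 1;6.6 -0.4 0 0 1;6.4 -0.5 -0.8 0 1")

```text
time: 20.0
position: [0.5148, -0.2054, 0.1401]
eef_rot: [-0.004, 0.732, 0.682, -0.003]
contact_force: [-17.7, 3.0, -6.2]
gripper_width: 0.0181
finger_force: 90.5
```

```bash
cat > fit.py <<'E'
import numpy as np
from scipy.optimize import least_squares
D=np.array([[.5135,.1397,-17.5,6],[.5391,.1296,-13.8,8.1],[.555,.1086,-10.6,8.3],[.5582,.0833,-6.5,8.8],[.549,.0605,.3,8.1],[.5298,.0453,11.1,-6],[.5011,.0412,4.6,-13.6],[.4756,.053,1.5,-12.4],[.4612,.0752,.3,-13.7],[.4598,.1011,-.3,-16.8],[.4711,.1238,-3.3,-21.2],[.4901,.1372,-11.2,-19.4],[.5148,.1401,-17.7,-6.2]])
x,z,fx,fz=D.T
r=least_squares(lambda v:np.hypot(x-v[0],z-v[1])-v[2],[.51,.09,.05]);cx,cz,R=r.x;print(r.x,r.fun.round(4))
p=np.arctan2(x-cx,z-cz)
tau=-.05*(fx*np.cos(p)-fz*np.sin(p)) # torque the arm puts in, + = growing phi
print(np.degrees(p).round(),tau.round(2))
def fit(p,tau):
    A=np.c_[np.ones_like(p),np.sin(p),np.cos(p)];c,*_=np.linalg.lstsq(A,tau,rcond=None)
    print(c.round(3),'res',(tau-A@c).round(2)); return c
c=fit(p,tau); print('amp',np.hypot(c[1],c[2]))
# arm torque = fric + M sin(p+d): heavy at bottom when p=-d, stable zero (slope +)
print('handle phi for heavy-down deg',np.degrees(np.arctan2(-c[2],c[1])))
E
python3 fit.py
```

```text
[0.50859231 0.09042751 0.04994068] [-0.0004 -0.0003 -0.0001  0.0002  0.0003 -0.0001 -0.0001 -0.     -0.0002
  0.      0.0003  0.0004  0.0001]
[   6.   38.   69.   98.  127.  155. -171. -139. -108.  -78.  -48.  -22.
    7.] [0.9  0.79 0.58 0.39 0.33 0.37 0.33 0.47 0.66 0.82 0.9  0.88 0.84]
[ 0.61  -0.133  0.276] res [ 0.03  0.05 -0.01 -0.05 -0.    0.07 -0.03 -0.03  0.    0.02  0.01 -0.04
 -0.03]
amp 0.3065737608052575
handle phi for heavy-down deg -115.76270497961458
```

The fit gives heavy-down at about phi = −116°. I'll sweep back to cancel direction effects.

```bash
python3 arc.py 11 -349
```

```text
-6.4 0.5 0.8 0 1;-6.6 0.4 0 0 1;-6.5 0.5 -0.9 0 1;-6.3 0.4 -1.7 0 1
-6 0.5 -2.6 0 1;-5.7 0.4 -3.2 0 1;-5.1 0.3 -4.1 0 1;-4.6 0.3 -4.6 0 1
-4 0.3 -5.2 0 1;-3.2 0.2 -5.7 0 1;-2.5 0.2 -6 0 1;-1.7 0.1 -6.4 0 1
-0.8 0.1 -6.4 0 1;0 0 -6.6 0 1;0.9 -0.1 -6.5 0 1;1.7 -0.1 -6.3 0 1
2.6 -0.2 -6 0 1;3.2 -0.2 -5.7 0 1;4.1 -0.3 -5.1 0 1;4.6 -0.3 -4.6 0 1
5.2 -0.4 -4 0 1;5.7 -0.4 -3.2 0 1;6 -0.4 -2.5 0 1;6.4 -0.4 -1.7 0 1
6.4 -0.5 -0.8 0 1;6.6 -0.4 0 0 1;6.5 -0.5 0.9 0 1;6.3 -0.4 1.7 0 1
6 -0.5 2.6 0 1;5.7 -0.4 3.2 0 1;5.1 -0.3 4.1 0 1;4.6 -0.3 4.6 0 1
4 -0.3 5.2 0 1;3.2 -0.2 5.7 0 1;2.5 -0.2 6 0 1;1.7 -0.1 6.4 0 1
0.8 -0.1 6.4 0 1;0 0 6.6 0 1;-0.9 0.1 6.5 0 1;-1.7 0.1 6.3 0 1
-2.6 0.2 6 0 1;-3.2 0.2 5.7 0 1;-4.1 0.3 5.1 0 1;-4.6 0.3 4.6 0 1
-5.2 0.4 4 0 1;-5.7 0.4 3.2 0 1;-6 0.4 2.5 0 1;-6.4 0.4 1.7 0 1
```

Call:
arm_command(steps="-6.4 0.5 0.8 0 1;-6.6 0.4 0 0 1;-6.5 0.5 -0.9 0 1;-6.3 0.4 -1.7 0 1")

```text
time: 20.33
position: [0.4968, -0.204, 0.1394]
eef_rot: [0.003, 0.732, 0.681, 0.003]
contact_force: [11.3, 7.1, -16.2]
gripper_width: 0.018
finger_force: 89.6
```

Call:
arm_command(steps="-6 0.5 -2.6 0 1;-5.7 0.4 -3.2 0 1;-5.1 0.3 -4.1 0 1;-4.6 0.3 -4.6 0 1")

```text
time: 20.67
position: [0.4767, -0.2024, 0.1282]
eef_rot: [0.004, 0.732, 0.681, 0.003]
contact_force: [3.1, 12.9, 7.4]
gripper_width: 0.0183
finger_force: 92.3
```

Call:
arm_command(steps="-4 0.3 -5.2 0 1;-3.2 0.2 -5.7 0 1;-2.5 0.2 -6 0 1;-1.7 0.1 -6.4 0 1")

```text
time: 21.0
position: [0.4615, -0.2011, 0.1046]
eef_rot: [0.001, 0.732, 0.682, 0.001]
contact_force: [-7.8, 11.0, 10.5]
gripper_width: 0.0183
finger_force: 92.7
```

Call:
arm_command(steps="-0.8 0.1 -6.4 0 1;0 0 -6.6 0 1;0.9 -0.1 -6.5 0 1;1.7 -0.1 -6.3 0 1")

```text
time: 21.33
position: [0.4608, -0.201, 0.0773]
eef_rot: [-0.001, 0.731, 0.682, -0.001]
contact_force: [-12.4, 8.6, 7.6]
gripper_width: 0.0182
finger_force: 92.3
```

Call:
arm_command(steps="2.6 -0.2 -6 0 1;3.2 -0.2 -5.7 0 1;4.1 -0.3 -5.1 0 1;4.6 -0.3 -4.6 0 1")

```text
time: 21.67
position: [0.4737, -0.202, 0.0548]
eef_rot: [-0.003, 0.731, 0.682, -0.002]
contact_force: [-17.1, 4.4, 3.9]
gripper_width: 0.0182
finger_force: 91.8
```

Call:
arm_command(steps="5.2 -0.4 -4 0 1;5.7 -0.4 -3.2 0 1;6 -0.4 -2.5 0 1;6.4 -0.4 -1.7 0 1")

```text
time: 22.0
position: [0.4955, -0.2037, 0.0422]
eef_rot: [-0.004, 0.731, 0.682, -0.003]
contact_force: [-18.9, 1.6, -4.7]
gripper_width: 0.0183
finger_force: 91.0
```

Call:
arm_command(steps="6.4 -0.5 -0.8 0 1;6.6 -0.4 0 0 1;6.5 -0.5 0.9 0 1;6.3 -0.4 1.7 0 1")

```text
time: 22.33
position: [0.5207, -0.2058, 0.0423]
eef_rot: [-0.005, 0.731, 0.682, -0.004]
contact_force: [-14.6, -0.5, -18.2]
gripper_width: 0.0182
finger_force: 89.4
```

Call:
arm_command(steps="6 -0.5 2.6 0 1;5.7 -0.4 3.2 0 1;5.1 -0.3 4.1 0 1;4.6 -0.3 4.6 0 1")

```text
time: 22.67
position: [0.5451, -0.2079, 0.0569]
eef_rot: [-0.002, 0.732, 0.682, -0.002]
contact_force: [-6.3, -0.1, -18.5]
gripper_width: 0.0182
finger_force: 89.3
```

Call:
arm_command(steps="4 -0.3 5.2 0 1;3.2 -0.2 5.7 0 1;2.5 -0.2 6 0 1;1.7 -0.1 6.4 0 1")

```text
time: 23.0
position: [0.5577, -0.209, 0.0814]
eef_rot: [-0.001, 0.732, 0.682, -0.001]
contact_force: [-5.5, 1.2, -14.5]
gripper_width: 0.018
finger_force: 89.8
```

Call:
arm_command(steps="0.8 -0.1 6.4 0 1;0 0 6.6 0 1;-0.9 0.1 6.5 0 1;-1.7 0.1 6.3 0 1")

```text
time: 23.33
position: [0.5557, -0.2088, 0.1075]
eef_rot: [-0.001, 0.732, 0.682, -0.001]
contact_force: [-6.2, 1.6, -15.4]
gripper_width: 0.0181
finger_force: 89.7
```

Call:
arm_command(steps="-2.6 0.2 6 0 1;-3.2 0.2 5.7 0 1;-4.1 0.3 5.1 0 1;-4.6 0.3 4.6 0 1")

```text
time: 23.67
position: [0.5414, -0.2076, 0.1287]
eef_rot: [-0.001, 0.732, 0.681, -0.001]
contact_force: [-4.0, 0.8, -20.7]
gripper_width: 0.0181
finger_force: 89.2
```

Call:
arm_command(steps="-5.2 0.4 4 0 1;-5.7 0.4 3.2 0 1;-6 0.4 2.5 0 1;-6.4 0.4 1.7 0 1")

```text
time: 24.0
position: [0.5192, -0.2057, 0.1401]
eef_rot: [0.0, 0.732, 0.681, 0.0]
contact_force: [1.0, 1.0, -27.3]
gripper_width: 0.0179
finger_force: 88.6
```

Call:
arm_command(steps="-6.4 0.5 0.8 0 1;-6.6 0.4 0 0 1;-6.5 0.5 -0.9 0 1;-6.3 0.4 -1.7 0 1")

```text
time: 24.33
position: [0.4969, -0.2039, 0.1397]
eef_rot: [0.003, 0.732, 0.681, 0.003]
contact_force: [10.9, 4.7, -21.0]
gripper_width: 0.0181
finger_force: 89.5
```

Call:
arm_command(steps="-6 0.5 -2.6 0 1;-5.7 0.4 -3.2 0 1;-5.1 0.3 -4.1 0 1;-4.6 0.3 -4.6 0 1")

```text
time: 24.67
position: [0.4776, -0.2025, 0.1289]
eef_rot: [0.006, 0.732, 0.681, 0.004]
contact_force: [4.8, 12.3, 6.5]
gripper_width: 0.018
finger_force: 92.6
```

```bash
cat >> fit.py <<'E'
print('--- reverse')
E2=np.array([[.4968,.1394,11.3,-16.2],[.4767,.1282,3.1,7.4],[.4615,.1046,-7.8,10.5],[.4608,.0773,-12.4,7.6],[.4737,.0548,-17.1,3.9],[.4955,.0422,-18.9,-4.7],[.5207,.0423,-14.6,-18.2],[.5451,.0569,-6.3,-18.5],[.5577,.0814,-5.5,-14.5],[.5557,.1075,-6.2,-15.4],[.5414,.1287,-4,-20.7],[.5192,.1401,1,-27.3],[.4969,.1397,10.9,-21],[.4776,.1289,4.8,6.5]])
x,z,fx,fz=E2.T
q=least_squares(lambda v:np.hypot(x-v[0],z-v[1])-v[2],[.51,.09,.05]);print(q.x)
p2=np.arctan2(x-cx,z-cz);t2=-.05*(fx*np.cos(p2)-fz*np.sin(p2));print(np.degrees(p2).round(),t2.round(2))
c2=fit(p2[1:],t2[1:])
for k in(c,c2): print(np.hypot(k[1],k[2]),np.degrees(np.arctan2(-k[2],k[1])))
# joint: friction const*dir + radial-load friction
P=np.r_[p,p2[1:]];T=np.r_[tau,t2[1:]];s=np.r_[np.ones(13),-np.ones(13)]
FX=np.r_[D[:,2],E2[1:,2]];FZ=np.r_[D[:,3],E2[1:,3]];N=np.abs(FX*np.sin(P)+FZ*np.cos(P))
for A in(np.c_[s,np.sin(P),np.cos(P)],np.c_[s,np.sin(P),np.cos(P),s*N]):
    k,*_=np.linalg.lstsq(A,T,rcond=None);print(k.round(3),'rms',np.std(T-A@k),'phi0',np.degrees(np.arctan2(-k[2],k[1])))
E
python3 fit.py | sed -n '/reverse/,$p'
```

```text
--- reverse
[0.50890468 0.0907239  0.04989508]
[ -14.  -40.  -73. -105. -136. -165.  166.  133.  100.   70.   41.   12.
  -13.  -39.] [-0.36 -0.36 -0.39 -0.53 -0.75 -0.85 -0.93 -0.89 -0.76 -0.62 -0.52 -0.33
 -0.29 -0.39]
[-0.615 -0.119  0.275] res [-0.03  0.03  0.04 -0.02 -0.   -0.02 -0.01  0.02  0.01 -0.04  0.04  0.03
 -0.06]
0.3065737608052575 -115.76270497961458
0.2999468422512498 -113.33162121487993
[ 0.613 -0.126  0.275] rms 0.033170667720902186 phi0 -114.58157303826277
[ 0.634 -0.128  0.27  -0.002] rms 0.03024946130233188 phi0 -115.42071007001735
```

Both directions agree: heavy-down is at phi ≈ −115°. I'll go there; the TCP target is x ≈ 0.4634, z ≈ 0.0695.

```bash
python3 arc.py -49 -119
```

```text
-4.1 0.3 -5.4 0 1;-3.4 0.3 -5.9 0 1;-2.4 0.1 -6.3 0 1;-1.7 0.2 -6.6 0 1
-0.7 0 -6.8 0 1;0.2 0 -6.7 0 1;1.2 -0.1 -6.7 0 1;2 -0.1 -6.5 0 1
2.9 -0.2 -6.1 0 1
```

Call:
arm_command(steps="-4.1 0.3 -5.4 0 1;-3.4 0.3 -5.9 0 1;-2.4 0.1 -6.3 0 1;-1.7 0.2 -6.6 0 1;-0.7 0 -6.8 0 1;0.2 0 -6.7 0 1;1.2 -0.1 -6.7 0 1;2 -0.1 -6.5 0 1")

```text
time: 25.33
position: [0.4613, -0.201, 0.0761]
eef_rot: [-0.001, 0.731, 0.682, -0.001]
contact_force: [-15.3, 5.6, 6.8]
gripper_width: 0.0182
finger_force: 92.7
```

Call:
arm_command(steps="2.9 -0.2 -6.1 0 1;0 0 0 0 1;0 0 0 0 1;0 0 0 0 1")

```text
time: 25.67
position: [0.4641, -0.2011, 0.0686]
eef_rot: [-0.001, 0.732, 0.682, -0.001]
contact_force: [-12.1, 4.2, -6.2]
gripper_width: 0.018
finger_force: 91.1
```

```bash
python3 - <<'E'
from h import *
im=camera('side')
for w in(cv2.imread('pics/d8.png'),im):
    m=w.astype(int);m=(m[...,2]>150)&(m[...,1]<70)&(m[...,0]<70);m[:160]=0;m[250:]=0;m[:,:280]=0;m[:,340:]=0
    print(np.argwhere(m).mean(0),m.sum())
st=manip.get_state();print(st['position'],st['joint_velocities'].round(3),st['contact_force'],st['finger_force'])
x,z=st['position'][[0,2]];print(np.degrees(np.arctan2(x-.5087,z-.0906)))
print(ticket.close_job())
E
```

```text
[185.63291139 303.17721519] 158
[185.94642857 302.91071429] 168
[ 0.46414907 -0.20117042  0.06856726] [-0.001  0.001 -0.001  0.     0.     0.002] [-12.21245552   4.74508201  -5.79166825] 91.13737262785435
-116.3147799838429
the job is handed in; nothing more can be done
None
```

I handed the job in with the clamp screw freed about 1.2–1.4 rad, the T-key left standing on it, and the crank handle still gripped at −116° (estimated heavy-down −115°); no verdict came back.

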